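# Loupe from behind the bottles

### The arm

A 7-joint arm with a two-finger parallel gripper is mounted at the origin on a cart in front of the work surface, level with it; the furniture and walls round the work are solid. World frame = base frame: x ahead of the robot, y to its left, z up, the work surface at z = 0. Lengths are in m, angles in rad, forces in N, time in s.
With the tool pointing down it reaches from about 0.4 to 0.85 m from the base axis. Payload 10.4 kg.
Tool frame: the origin (TCP) lies at the very end of the fingers, on their centre line; the grasp point (between the pads) lies 19 mm behind it; z points along the fingers, y is the line along which they close (so a half turn about z gives the same grasp; the last joint's range is limited). The gripper opens to 87 mm and grips with 3 to 60 N. Pads are 19 mm wide; open, the fingers measure 117 mm over their backs; the gripper's body (75 mm by 190 mm) begins 51 mm behind the grasp point.
Start: joints at [1.084, 0.332, -0.065, 1.46, 0.022, 1.35, -0.088], TCP at [0.28, -0.559, 0.223] pointing down, gripper open.
Joint ranges: [-2.6, 2.6], [-0.5, 2.12], [-1.47, 1.34], [0.16, 2.42], [-1.27, 4.41], [0.06, 2.06], [-2.6, 2.6]. Speed limits (rad/s): [2.22, 2.22, 2.79, 2.79, 3.14, 3.14, 3.14].

### API

Orientations are given as a unit quaternion [x, y, z, w].
In Python, from bench import r gives the robot as it stands.
- The arm moves only by the shell command python3 -m crank 'ROWS' [FORCE]. ROWS is JSON, a list that holds one entry, the list of rows, each a list of 5 numbers: the shift along the tool's x, y, z in mm, then the turn about the tool's z in degrees, then the opening, from -1 (shut) to 1 (fully open). A call has 1 to 20 rows; each row is the pose to reach, as a shift and turn from the pose commanded when the call began, along the tool's axes at that moment; what a row does not reach only later rows make up. A row lasts 1/10 s, in which the tool goes at most 50 mm and 8.59 degrees, less where a joint would pass 70% of its speed; a pose out of reach is approached as far as the arm can. A call with a gripper value outside its range is refused whole. The fingers move at their own pace and stop on an object; FORCE is the grip in N (left out, the last holds). Time passes only in rows, so rows that repeat a pose let the fingers close. It gives the time, the measured TCP pose, the force, the opening and the grip force at its end, in the units of the state.
- r.read_state(): the state, without advancing time (a new reading comes with each control period).
- r.camera(name): name is "scene" or "top" or "wrist"; returns a dict with "image" (420x560x3 uint8, red, green, blue), "vfov" (degrees; the focal length in pixels is half the picture's height over the tangent of half this angle, whatever the lens; pixels are square), "cx", "cy" (the principal point, pixels), "eye" and "attitude" of the camera in the world. Camera axes: x right, y down, z forward; pixel columns grow to the right and rows downward; lengths in m; the calibration is good to about 2 mm. The wrist camera is an equidistant fisheye: a pixel r from the principal point sees the ray r / f radians off the axis. A picture is of the moment at which its call begins. There is no depth.
- r.close_job(): hands the job in; it is judged then, once.
The state is a dict: "time": time; "joint_positions": joint angles; "joint_vel": joint speeds; "joint_torque": joint torques, N m; "ee_pos": TCP position; "eef_rot": TCP orientation; "ft_force": force on the tool from outside, world axes, zero at the start; "torque": the same for the moment, N m; "width": finger opening in m; "grip_force": force on a finger pad.
Only numpy, scipy, OpenCV 4.12 (cv2) and the standard library are available. Lean on these libraries where they do the work, as an engineer would, in place of code of your own. Each camera call takes 0.05 s, during which the arm holds its last target. There are 200 camera calls.

### The job

The stand loupe is boxed in by three bottles in the white bottle block. Stand all three bottles upright in the steel tray on the other side of the mounts first, then fetch the loupe and stand it upright, centred, on the face of the large 40 mm mounted specimen so that the section can be inspected, and finally put every bottle back into the very seat it came from. Do not tip a bottle over, and leave the two smaller mounts where they are.

Things in the scene. Friction and masses are not known exactly. Their poses are not given: they have to be found in the camera images.
- bottle_block: Fixed white block, 152 (x) x 214 (y) x 24 mm high, on a grey foot 3 mm wider all round. Origin: centre of underside; at yaw 0 +x points away from the robot. Three equal round bottle seats (72 mm wide at the floor, 77 at the bevelled mouth, 10 deep, floor 14 mm above the worktop) at (x, y) = (31, 62), (31, -62), (-31, 0) mm; loupe seat, 40 mm wide, as deep, at (31, 0). Each bottle seat holds one bottle; which one is shuffled.
- tray: Shallow pressed steel tray, 190 (x) x 270 (y) mm outside, rim 18 mm high, flat floor 160 x 240 mm lying 2 mm above the worktop; fixed. Origin: centre of its underside; x along the short side, z up. The side area for the bottles. The mounts stand between it and the block (a like tray far off at the left end of the worktop is not meant).
- bottle_wide: The tallest and widest bottle: white, round body 64 mm in diameter and 152 mm high, a pointed nozzle cap above (190 mm in all); 0.38 kg. Origin: centre of its underside; z up. Grasp the body. Stands in a seat of the block at the start.
- bottle_slim: The slim white bottle: round body 52 mm in diameter and 127 mm high, a pointed nozzle cap above (165 mm in all); 0.22 kg. Origin: centre of its underside; z up. Grasp the body. Stands in a seat of the block at the start.
- bottle_amber: Brown bottle with a flat black screw cap and no nozzle: round body 56 mm in diameter, to be grasped up to 125 mm high (131 mm in all); 0.24 kg. Origin: centre of its underside; z up. Stands in a seat of the block at the start.
- loupe: Black stand loupe, an upright hollow cylinder 36 mm in diameter, 42 mm high, 40 g. Origin: centre of its underside; z up. Stands at the start in the small seat of the block, amid the bottles, and stands 32 mm proud of the block's upper face; grasp the barrel.
- mount_40: The large mounted specimen: light resin disc 40 mm in diameter and 20 mm high with an oblong steel section in its flat upper face; loose, 60 g. Origin: centre of its underside; z up. Stands on the worktop between block and tray, in a row with the two smaller mounts, about 100 mm apart; the order is shuffled.
- mount_a: Small mounted specimen, disc 30 mm in diameter and 23 mm high, loose. Origin: centre of its underside. To be left alone.
- mount_b: Small mounted specimen, disc 30 mm in diameter and 17 mm high, loose. Origin: centre of its underside. To be left alone.
Not all that is in view belongs to the job. Leave any purple look-alike of the bottle_wide alone.

How it is judged:
On the way, in this order (a step that is already met when the one before it is completed fails the run):
1. all three bottles stand upright in the steel tray while the loupe is still in its seat (x of bottle_wide in the frame of tray between -0.08 and 0.08 m and y of bottle_wide in the frame of tray between -0.12 and 0.12 m and z of each of bottle_wide, bottle_slim, bottle_amber in the frame of tray below 0.01 m and angle between each of bottle_wide, bottle_slim, bottle_amber's own z axis and vertical below 0.1 rad and x of bottle_slim in the frame of tray between -0.08 and 0.08 m and y of bottle_slim in the frame of tray between -0.12 and 0.12 m and x of bottle_amber in the frame of tray between -0.08 and 0.08 m and y of bottle_amber in the frame of tray between -0.12 and 0.12 m and distance of loupe from where it was at the start of the episode below 0.02 m), for 0.2 s.
2. the loupe stands released and upright on the large mount (horizontal distance between loupe and mount_40 below 0.01 m and z of loupe in the frame of mount_40 between 0.015 and 0.025 m and angle between loupe's own z axis and vertical below 0.1 rad and contact force between the fingers and loupe below 0.2 N), for 0.2 s.
At the end, for the whole second after the job is handed in: Every bottle stands upright (within 0.1 rad) and at rest in the seat it came from, its origin within 15 mm of where it was at the start; the loupe stands upright (within 0.1 rad), released and at rest on the upper face of the 40 mm mount, axes within 10 mm of each other (all of step 2 and distance of each of bottle_wide, bottle_slim, bottle_amber from where it was at the start of the episode below 0.015 m and angle between each of bottle_wide, bottle_slim, bottle_amber's own z axis and vertical below 0.1 rad and linear speed of each of bottle_wide, bottle_slim, bottle_amber, loupe below 0.02 m/s); the robot touches nothing.
It fails at once if a bottle is tipped over (more than 0.7 rad from upright) (angle between any of bottle_wide, bottle_slim, bottle_amber's own z axis and vertical above 0.7 rad).
It fails at once if a smaller mount is shifted by more than 20 mm (distance of any of mount_a, mount_b from where it was at the start of the episode above 0.02 m).
It also fails if it takes over 141 s, if anything falls off the work surface, if the arm or the gripper's body presses on something with over 40 N, if the wrist force passes 120 N, or if a joint passes its speed limit or range.

## Working session

There is one attempt and no reset: what is moved stays moved. The work goes in short steps, Python scripts to look and compute and a shell command to move; the robot and the scene stay as the last step left them, time stands still between calls to the robot, and variables do not carry over. Pictures are saved under pics/ and viewed, at most 14 in all, crops included, and the job is handed in when it is done.

```bash
ls; mkdir -p pics; cat > h.py <<'E'
import numpy as np, cv2
from bench import r
from scipy.spatial.transform import Rotation as R
def att(a):
    a=np.array(a,float)
    return a if a.shape==(3,3) else R.from_quat(a).as_matrix()
def snap(n,f):
    c=r.camera(n); cv2.imwrite('pics/'+f,c['image'][:,:,::-1]); 
    np.savez('pics/'+f+'.npz',**{k:np.array(v) for k,v in c.items()}); return c
def load(f): return dict(np.load('pics/'+f+'.npz'))
def foc(c): return 210/np.tan(np.radians(float(c['vfov']))/2)
def px(c,u,v,z,fish=False):
    f=foc(c);x=(u-c['cx'])/f;y=(v-c['cy'])/f
    if fish:
        t=np.hypot(x,y); d=np.array([x*np.sinc(t/np.pi),y*np.sinc(t/np.pi),np.cos(t)])
    else: d=np.array([x,y,1])
    d=att(c['attitude'])@d; e=np.array(c['eye']); return e+d*(z-e[2])/d[2]
def proj(c,p,fish=False):
    d=att(c['attitude']).T@(np.array(p)-c['eye']);f=foc(c)
    if fish:
        t=np.arctan2(np.hypot(d[0],d[1]),d[2]); k=t/np.hypot(d[0],d[1])*f
        return c['cx']+k*d[0],c['cy']+k*d[1]
    return c['cx']+f*d[0]/d[2],c['cy']+f*d[1]/d[2]
E
python3 - <<'E'
from h import *
for n in('top','scene','wrist'):
    c=snap(n,n+'0.png'); print(n,c['vfov'],c['cx'],c['cy'],c['eye'],c['attitude'])
print(r.read_state())
E
```

```text
pics
top 56.23536978480578 282.17301140398877 209.71349124709377 [ 0.35712975 -0.01580267  1.01818827] [-0.62562883  0.77073906 -0.09161492  0.07846381]
scene 50.85672341276151 279.8470320032679 206.56682438351228 [0.15590388 0.85564914 0.68537025] [-0.18007133  0.85927976 -0.46779727  0.10187405]
wrist 65.70646984690485 280.27708838833775 211.39026943476372 [ 0.34781294 -0.52600722  0.38360458] [ 0.84218581 -0.52001112 -0.0755656   0.12083601]
{'time': 0.15, 'joint_positions': array([ 1.08441591,  0.33274466, -0.06468289,  1.46072065,  0.02161048,
        1.34989393, -0.08848521]), 'joint_vel': array([-0.00157521, -0.00221848,  0.00139927, -0.00220996, -0.00170803,
       -0.00144067,  0.00210504]), 'joint_torque': array([ 5.60740427e-04, -6.23630762e+01,  2.48355721e-02, -3.90144074e+01,
       -6.11441047e-02,  3.73035937e-02, -5.80803373e-06]), 'ee_pos': array([ 0.27944562, -0.55873566,  0.2219387 ]), 'eef_rot': array([ 9.73231609e-01,  2.29825910e-01, -1.52165248e-04, -5.13462202e-04]), 'ft_force': array([-0.3158443 , -0.67687804,  0.30708615]), 'torque': array([ 0.0300859 ,  0.07285744, -0.03273352]), 'grip_force': 0.0, 'width': 0.08688793045950058}
```

View pics/top0.png

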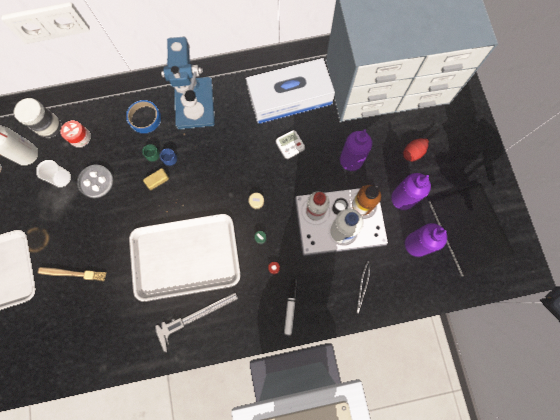

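View pics/scene0.png

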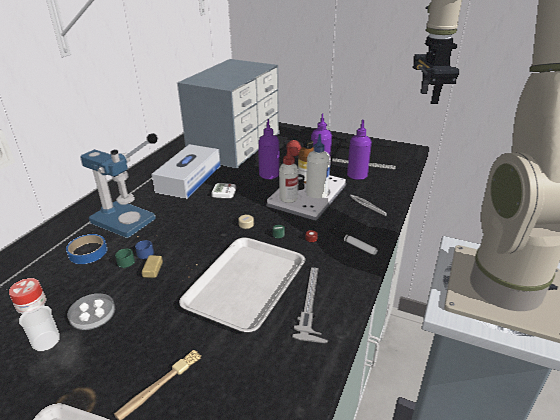

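The top view shows the bottle block at about (342,222) with three bottles. The mounts are in a row at (256,201) light/large, (261,238) green and (274,268) red, and the tray is at (187,257). The second tray at far left and the purple bottles at (355,150), (411,190) and (426,240) aren't part of the job. I'll enlarge the crops to confirm.

```bash
python3 - <<'E'
from h import *
i=cv2.imread('pics/top0.png')
cv2.imwrite('pics/c1.png',cv2.resize(i[175:285,240:400],None,fx=5,fy=5,interpolation=cv2.INTER_CUBIC))
cv2.imwrite('pics/c2.png',cv2.resize(i[205:310,120:250],None,fx=5,fy=5,interpolation=cv2.INTER_CUBIC))
E
```

```text
(no output)
```

View pics/c1.png

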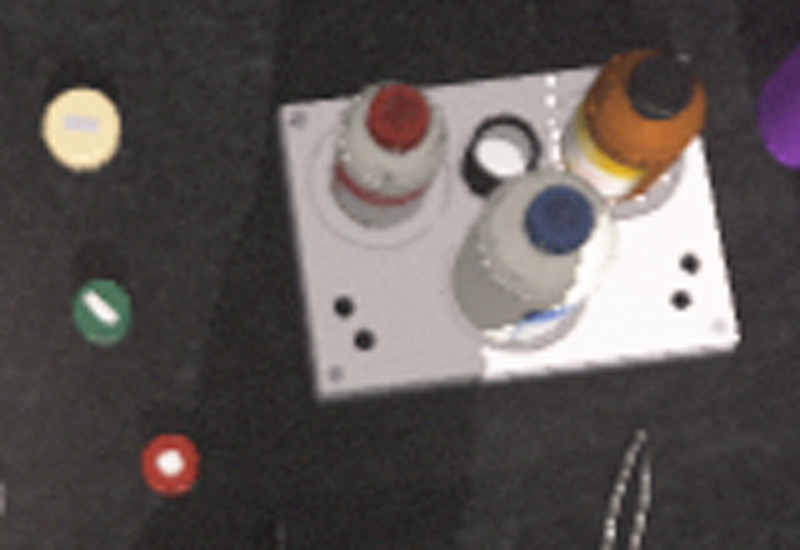

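View pics/c2.png

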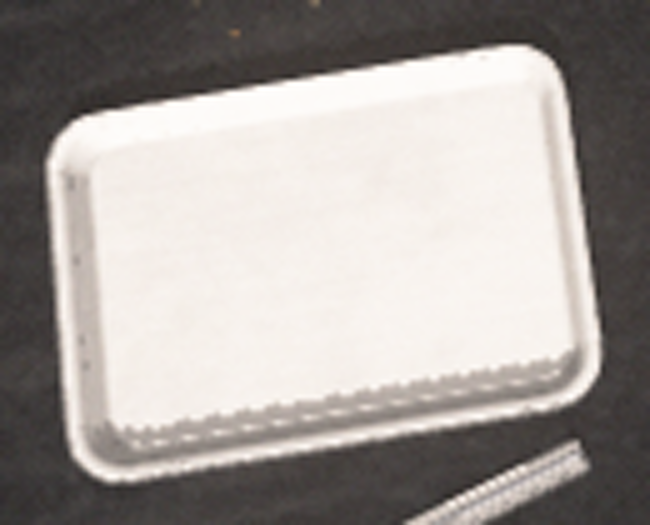

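The crop settles which object is which:
- The light 40 mm disc at crop (82,129) is mount_40. The green (102,311) and red (171,463) discs are smaller.
- The slim bottle (red cap) is in the left seat and the wide bottle (blue cap) is in the near seat.
- The amber bottle is in the right seat, and the loupe ring is at (500,155).

```bash
python3 - <<'E'
from h import *
c=load('top0.png')
P=lambda u,v,z,o=(240,175):px(c,o[0]+(u+.5)/5-.5,o[1]+(v+.5)/5-.5,z)
np.set_printoptions(precision=4,suppress=True)
print('m40',P(82,129,.02),'diam',np.linalg.norm(P(43,129,.02)-P(121,129,.02)))
print('green',P(102,311,.02),np.linalg.norm(P(74,311,.02)-P(131,311,.02)),'red',P(171,463,.02),np.linalg.norm(P(143,463,.02)-P(199,463,.02)))
TL,BL,BR=P(280,105,.024),P(320,398,.024),P(738,345,.024)
print('blk',TL,BL,BR,np.linalg.norm(TL-BL),np.linalg.norm(BL-BR))
ctr=(TL+BR)/2; ex=(TL-BL);ey=(BL-BR)
yaw=np.arctan2(-ey[0],ey[1]); yaw2=np.arctan2(ex[1],ex[0]); print(ctr,yaw,yaw2)
y=(yaw*2+yaw2)/3
for n,(a,b) in dict(slim=(.031,.062),amber=(.031,-.062),wide=(-.031,0),loupe=(.031,0)).items():
    print(n,ctr[:2]+[a*np.cos(y)-b*np.sin(y),a*np.sin(y)+b*np.cos(y)])
print('loupe top',P(500,155,.056)); print('caps: wide',P(560,220,.152),'slim',P(400,118,.165),'amber',P(663,84,.131),'(cap)')
o=(120,205);T=lambda u,v:P(u,v,.018,o)
def line(a,b): return np.cross([*a[:2],1],[*b[:2],1])
L=line(T(50,190),T(68,430));Rr=line(T(570,110),T(597,330));U=line(T(90,110),T(500,48));D=line(T(110,483),T(560,412))
X=lambda a,b:(lambda q:q[:2]/q[2])(np.cross(a,b))
C=[X(L,U),X(U,Rr),X(Rr,D),X(D,L)];print('tray',C,np.mean(C,0),[np.linalg.norm(C[i]-C[i-1]) for i in range(4)])
E
```

```text
m40 [0.6383 0.0022 0.02  ] diam 0.04108654860121115
green [0.5408 0.0105 0.02  ] 0.02934602128627583 red [ 0.4574 -0.0087  0.02  ] 0.028287636989833272
blk [ 0.6285 -0.1022  0.024 ] [ 0.4735 -0.0892  0.024 ] [ 0.4561 -0.3034  0.024 ] 0.15550133261638704 0.21489721633945358
[ 0.5423 -0.2028  0.024 ] -0.08093315300389009 -0.0838025346169411
slim [ 0.5783 -0.1436]
amber [ 0.5681 -0.2672]
wide [ 0.5114 -0.2003]
loupe [ 0.5732 -0.2054]
loupe top [ 0.5711 -0.2026  0.056 ]
caps: wide [ 0.5148 -0.2032  0.152 ] slim [ 0.5729 -0.1415  0.165 ] amber [ 0.5721 -0.2711  0.131 ] (cap)
tray [array([0.6344, 0.3405]), array([0.6201, 0.0703]), array([0.4298, 0.0812]), array([0.4437, 0.3482])] [0.532  0.2101] [np.float64(0.1908032318790416), np.float64(0.27063314726342164), np.float64(0.1906035499056898), np.float64(0.2673679775130828)]
```

View pics/wrist0.png

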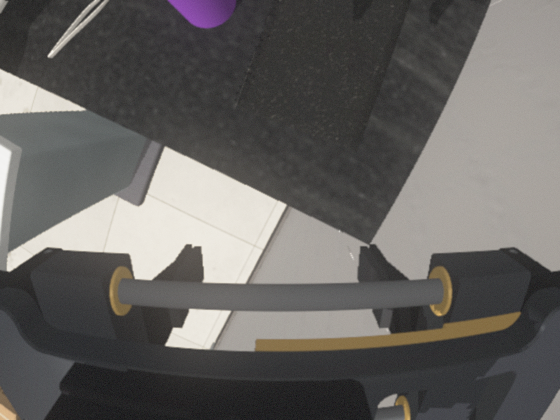

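Sizes check out: mount_40 41 mm, small mounts 29 mm, block 155×215, tray 190×269. I'll remove the wide bottle first, because its top is the highest and would foul the palm. Then slim, then amber. The fingers will close along world x.

```bash
cat > go.py <<'E'
import sys; from h import *
# usage: go.py x y z yaw_of_tool_y(deg)
def plan(x,y,z,yd=0.):
    s=r.read_state(); M=R.from_quat(s['eef_rot']).as_matrix()
    d=M.T@(np.array([x,y,z])-s['ee_pos'])*1000
    cur=np.degrees(np.arctan2(M[1,1],M[0,1])); t=-(yd-cur)
    print('t%.1f'%s['time'],'tcp',s['ee_pos'].round(4),'yaw %.1f'%cur,'shift',d.round(1),'turn %.1f'%((t+180)%360-180),'w %.4f g %.1f'%(s['width'],s['grip_force']),s['ft_force'].round(1))
if len(sys.argv)>3: plan(*map(float,sys.argv[1:]))
E
python3 go.py .511 -.200 .29
```

```text
t0.1 tcp [ 0.2794 -0.5587  0.2219] yaw -63.4 shift [ 367.6 -217.3  -67.9] turn -63.4 w 0.0869 g 0.0 [-0.3 -0.7  0.3]
```

```bash
python3 -m crank '[[[0,0,-35,0,1],[0,0,-68,0,1],[30,-18,-68,-6,1],[65,-38,-68,-12,1],[100,-59,-68,-18,1],[135,-80,-68,-24,1],[170,-100,-68,-30,1],[205,-121,-68,-36,1],[240,-142,-68,-42,1],[275,-163,-68,-48,1],[310,-183,-68,-54,1],[345,-204,-68,-60,1],[362,-214,-68,-63.4,1],[367.6,-217.3,-68,-63.4,1],[367.6,-217.3,-68,-63.4,1],[367.6,-217.3,-68,-63.4,1]]]' 30; python3 go.py .511 -.200 .139; python3 - <<'E'
from h import *
snap('wrist','w1.png')
E
```

```text
time: 1.75
ee_pos: [0.5103, -0.2021, 0.2904]
eef_rot: [0.709, 0.706, -0.0, 0.0]
ft_force: [-0.1, -0.6, 0.7]
width: 0.0873
grip_force: 0.0
t1.8 tcp [ 0.5103 -0.2021  0.2904] yaw -0.3 shift [  2.2   0.7 151.4] turn -0.3 w 0.0873 g 0.0 [-0.1 -0.6  0.7]
```

View pics/w1.png

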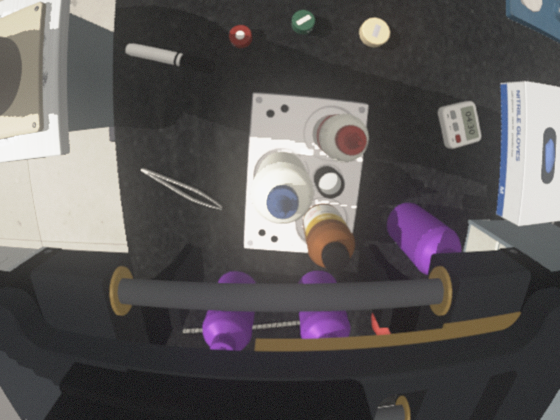

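The wrist view shows the block at (307,172), the wide bottle's nozzle at (283,200), the slim cap at (351,140) and the amber cap at (335,255). I'll check these against the projected predictions.

```bash
python3 - <<'E'
from h import *
np.set_printoptions(precision=4,suppress=True)
c=load('w1.png'); t=load('top0.png')
for n,p in dict(wide=(.5114,-.2003,.2),slim=(.578,-.1436,.175),amber=(.568,-.267,.145),loupe=(.573,-.2054,.056),m40=(.6383,.0022,.02),corner=(.6285,-.1022,.024)).items(): print(n,np.round(proj(c,p,True),1))
print('wide xy at z=.2',px(c,283,202,.2,True),'loupe',px(c,329,181,.056,True),'m40',px(c,374.5,32,.02,True))
# purple caps from top view & base
for q in((355,165),(406,205),(423,253)):print('purple base-ish',px(t,*q,0.0))
E
```

```text
wide [282.8 211. ]
slim [359.6 139.6]
amber [336.8 257.4]
loupe [331.5 182.5]
m40 [375.7  29. ]
corner [370.2 102.5]
wide xy at z=.2 [ 0.5115 -0.1928  0.2   ] loupe [ 0.5698 -0.2035  0.056 ] m40 [ 0.6364 -0.0024  0.02  ]
purple base-ish [ 0.6866 -0.2822  0.    ]
purple base-ish [ 0.5486 -0.3872  0.    ]
purple base-ish [ 0.4157 -0.3944  0.    ]
```

```bash
python3 -m crank '[[[2,1,25,0,1],[3,1,50,0,1],[3,1,75,0,1],[3,1,100,0,1],[3,1,120,0,1],[3,1,135,0,1],[3,1,145,0,1],[3,1,151,0,1],[3,1,151,0,1],[3,1,151,0,1],[3,1,151,0,-0.2],[3,1,151,0,-0.2],[3,1,151,0,-0.2],[3,1,151,0,-0.2],[3,1,151,0,-0.2],[3,1,151,0,-0.2]]]' 30; python3 go.py .511 -.200 .340
```

```text
time: 3.4
ee_pos: [0.5122, -0.1972, 0.1397]
eef_rot: [0.707, 0.707, -0.0, 0.0]
ft_force: [-0.4, -0.5, 2.4]
width: 0.0637
grip_force: 30.0
t3.4 tcp [ 0.5122 -0.1972  0.1397] yaw -0.0 shift [  -2.8   -1.2 -200.3] turn -0.0 w 0.0637 g 30.0 [-0.4 -0.5  2.4]
```

```bash
python3 -m crank '[[[0,0,-5,0,-0.2],[0,0,-15,0,-0.2],[0,0,-35,0,-0.2],[0,0,-60,0,-0.2],[0,0,-90,0,-0.2],[0,0,-120,0,-0.2],[0,0,-150,0,-0.2],[0,0,-175,0,-0.2],[0,0,-190,0,-0.2],[0,0,-197,0,-0.2],[0,0,-200,0,-0.2],[10,0,-200,0,-0.2],[30,1,-200,0,-0.2],[55,2,-200,0,-0.2],[85,4,-200,0,-0.2],[115,5,-200,0,-0.2],[145,6,-200,0,-0.2],[175,8,-200,0,-0.2],[205,10,-200,0,-0.2],[235,12,-200,0,-0.2]]]'; python3 -m crank '[[[30,1,0,0,-0.2],[60,3,0,0,-0.2],[90,4,0,0,-0.2],[120,6,0,0,-0.2],[150,7,0,0,-0.2],[180,9,0,0,-0.2],[205,10,0,0,-0.2],[225,11,0,0,-0.2],[240,12,0,0,-0.2],[249,12,0,0,-0.2],[252,12,0,0,-0.2],[252,12,0,0,-0.2],[252,12,0,0,-0.2]]]'; python3 go.py .5362 .290 .1277; python3 - <<'E'
from h import *
snap('scene','s1.png')
E
```

```text
time: 5.4
ee_pos: [0.5235, 0.0398, 0.3386]
eef_rot: [0.707, 0.707, -0.001, -0.0]
ft_force: [1.0, -0.3, -3.6]
width: 0.0633
grip_force: 30.0
time: 6.7
ee_pos: [0.5366, 0.2889, 0.3395]
eef_rot: [0.708, 0.707, -0.0, 0.0]
ft_force: [-0.5, -0.7, -3.7]
width: 0.0636
grip_force: 30.0
t6.7 tcp [0.5366 0.2889 0.3395] yaw -0.1 shift [  1.2  -0.4 211.8] turn -0.1 w 0.0636 g 30.0 [-0.5 -0.7 -3.7]
```

View pics/s1.png

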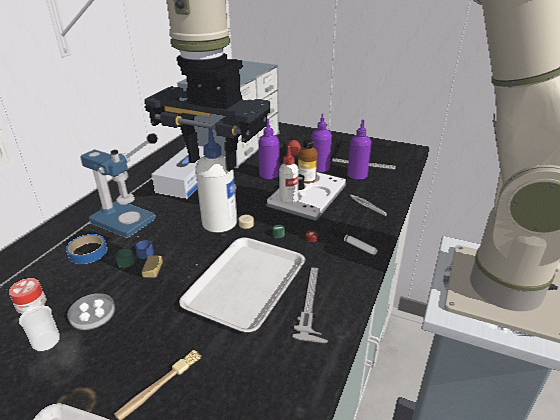

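The wide bottle (218,195) hangs upright in the grip, clear of everything. I'll lower it into the tray.

```bash
python3 -m crank '[[[1,0,30,0,-0.2],[1,0,60,0,-0.2],[1,0,90,0,-0.2],[1,0,120,0,-0.2],[1,0,150,0,-0.2],[1,0,175,0,-0.2],[1,0,192,0,-0.2],[1,0,202,0,-0.2],[1,0,207,0,-0.2],[1,0,209,0,-0.2],[1,0,211,0,-0.2],[1,0,211,0,-0.2],[1,0,211,0,-0.2]]]'; python3 go.py .5362 .290 .1277
```

```text
time: 8.05
ee_pos: [0.5366, 0.291, 0.1291]
eef_rot: [0.707, 0.707, 0.0, 0.0]
ft_force: [-0.8, 0.8, -3.4]
width: 0.0634
grip_force: 30.0
t8.1 tcp [0.5366 0.291  0.1291] yaw -0.0 shift [-1.  -0.4  1.4] turn -0.0 w 0.0634 g 30.0 [-0.8  0.8 -3.4]
```

Not touching yet, about 1.4 mm left. I'll go down 2 mm and release.

```bash
python3 -m crank '[[[0,0,1,0,-0.2],[0,0,2,0,-0.2],[0,0,2,0,-0.2]]]'; python3 -m crank '[[[0,0,0,0,0.9],[0,0,0,0,1],[0,0,0,0,1],[0,0,0,0,1],[0,0,0,0,1],[0,0,-15,0,1],[0,0,-40,0,1],[0,0,-80,0,1],[0,0,-120,0,1],[0,0,-160,0,1],[0,0,-160,0,1],[0,0,-160,0,1]]]'; python3 go.py .578 -.1436 .29
```

```text
time: 8.35
ee_pos: [0.5366, 0.2911, 0.1274]
eef_rot: [0.707, 0.707, 0.0, 0.0]
ft_force: [-2.1, -0.6, 4.5]
width: 0.0632
grip_force: 30.0
time: 9.55
ee_pos: [0.5366, 0.2912, 0.2883]
eef_rot: [0.707, 0.707, 0.001, 0.0]
ft_force: [-0.5, 0.1, -0.2]
width: 0.0868
grip_force: 0.0
t9.6 tcp [0.5366 0.2912 0.2883] yaw -0.0 shift [-434.8   41.5   -2.1] turn -0.0 w 0.0868 g 0.0 [-0.5  0.1 -0.2]
```

```bash
python3 -m crank '[[[-20,2,-2,0,1],[-55,5,-2,0,1],[-95,9,-2,0,1],[-135,13,-2,0,1],[-175,17,-2,0,1],[-215,20,-2,0,1],[-255,24,-2,0,1],[-295,28,-2,0,1],[-335,32,-2,0,1],[-375,36,-2,0,1],[-405,39,-2,0,1],[-425,41,-2,0,1],[-435,41.5,-2,0,1],[-435,41.5,-2,0,1],[-435,41.5,-2,0,1]]]'; python3 go.py .578 -.1436 .113; python3 - <<'E'
from h import *
np.set_printoptions(precision=4,suppress=True)
c=snap('wrist','w2.png'); print('slim',proj(c,(.578,-.1436,.141),True),proj(c,(.578,-.1436,.179),True))
t=snap('top','t2.png')
a=cv2.imread('pics/w2.png')[60:260,180:440]; b=cv2.imread('pics/t2.png')[195:345,100:300]
a=cv2.resize(a,(520,400),interpolation=2); b=cv2.resize(b,(270,203))
k=np.zeros((603,520,3),'u1');k[:400]=a;k[400:,:270]=b;cv2.imwrite('pics/k2.png',k)
E
```

```text
time: 11.05
ee_pos: [0.5776, -0.1427, 0.2884]
eef_rot: [0.707, 0.707, 0.0, -0.0]
ft_force: [-0.1, 0.4, 0.0]
width: 0.0868
grip_force: 0.0
t11.1 tcp [ 0.5776 -0.1427  0.2884] yaw 0.1 shift [ -1.    0.4 175.4] turn 0.1 w 0.0868 g 0.0 [-0.1  0.4  0. ]
slim (np.float64(281.80200547263433), np.float64(197.5779737423554)) (np.float64(281.9074686818103), np.float64(208.07155127362864))
```

View pics/k2.png

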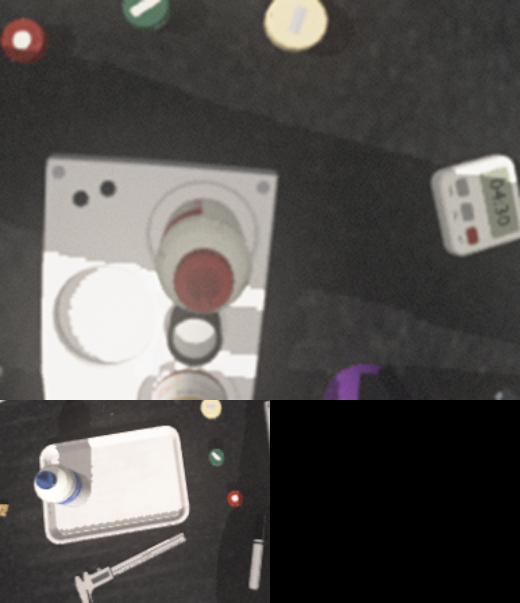

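The wide bottle stands in the tray, and the slim cap at (282,200) is where predicted. I'll grasp slim.

```bash
python3 -m crank '[[[-1,0,25,0,1],[-1,0,60,0,1],[-1,0,95,0,1],[-1,0,125,0,1],[-1,0,150,0,1],[-1,0,165,0,1],[-1,0,172,0,1],[-1,0,175,0,1],[-1,0,175,0,1],[-1,0,175,0,-0.4],[-1,0,175,0,-0.4],[-1,0,175,0,-0.4],[-1,0,175,0,-0.4],[-1,0,175,0,-0.4],[-1,0,175,0,-0.4],[-1,0,175,0,-0.4]]]' 25; python3 go.py .532 .210 .300
```

```text
time: 12.75
ee_pos: [0.5778, -0.1452, 0.1136]
eef_rot: [0.707, 0.707, 0.0, 0.0]
ft_force: [0.9, 0.4, 0.8]
width: 0.0513
grip_force: 25.0
t12.8 tcp [ 0.5778 -0.1452  0.1136] yaw -0.0 shift [ 355.2  -45.9 -186.4] turn -0.0 w 0.0513 g 25.0 [0.9 0.4 0.8]
```

```bash
python3 -m crank '[[[0,0,-5,0,-0.4],[0,0,-20,0,-0.4],[0,0,-45,0,-0.4],[0,0,-75,0,-0.4],[0,0,-105,0,-0.4],[0,0,-130,0,-0.4],[0,0,-145,0,-0.4],[12,-1,-150,0,-0.4],[35,-4,-150,0,-0.4],[65,-8,-150,0,-0.4],[95,-12,-150,0,-0.4],[125,-16,-150,0,-0.4],[155,-20,-150,0,-0.4],[185,-24,-150,0,-0.4],[215,-28,-150,0,-0.4],[245,-32,-150,0,-0.4],[275,-36,-150,0,-0.4],[300,-39,-150,0,-0.4],[320,-42,-150,0,-0.4],[335,-44,-150,0,-0.4]]]'; python3 -m crank '[[[12,-1,0,0,-0.4],[19,-2,0,0,-0.4],[20,-2,0,0,-0.4],[20,-2,0,0,-0.4],[20,-2,25,0,-0.4],[20,-2,55,0,-0.4],[20,-2,85,0,-0.4],[20,-2,115,0,-0.4],[20,-2,138,0,-0.4],[20,-2,150,0,-0.4],[20,-2,157,0,-0.4],[20,-2,160,0,-0.4],[20,-2,160,0,-0.4],[20,-2,160,0,-0.4]]]'; python3 go.py .532 .210 .1016
```

```text
time: 14.75
ee_pos: [0.5322, 0.1923, 0.2626]
eef_rot: [0.706, 0.708, -0.001, -0.001]
ft_force: [0.2, 0.2, -2.7]
width: 0.0519
grip_force: 25.0
time: 16.15
ee_pos: [0.5324, 0.21, 0.1046]
eef_rot: [0.707, 0.707, 0.001, 0.0]
ft_force: [1.2, 0.6, -2.0]
width: 0.0517
grip_force: 25.0
t16.1 tcp [0.5324 0.21   0.1046] yaw -0.0 shift [-0.  -0.5  3. ] turn -0.0 w 0.0517 g 25.0 [ 1.2  0.6 -2. ]
```

```bash
python3 -m crank '[[[0,0,1.5,0,-0.4],[0,0,3,0,-0.4],[0,0,3.5,0,-0.4],[0,0,3.5,0,-0.4]]]'; python3 -m crank '[[[0,0,0,0,0.9],[0,0,0,0,1],[0,0,0,0,1],[0,0,0,0,1],[0,0,0,0,1],[0,0,-15,0,1],[0,0,-40,0,1],[0,0,-80,0,1],[0,0,-120,0,1],[0,0,-160,0,1],[0,0,-160,0,1],[0,0,-160,0,1]]]'; python3 go.py .569 -.268 .25 30
```

```text
time: 16.55
ee_pos: [0.5324, 0.2102, 0.1012]
eef_rot: [0.707, 0.707, 0.001, 0.0]
ft_force: [-2.1, -0.9, 6.5]
width: 0.0515
grip_force: 25.0
time: 17.75
ee_pos: [0.5321, 0.2101, 0.2616]
eef_rot: [0.707, 0.707, 0.001, 0.001]
ft_force: [-0.2, -0.5, -1.8]
width: 0.0865
grip_force: 0.0
t17.8 tcp [0.5321 0.2101 0.2616] yaw -0.0 shift [-478.1   37.    11.4] turn -30.0 w 0.0865 g 0.0 [-0.2 -0.5 -1.8]
```

```bash
python3 -m crank '[[[-20,2,0,0,1],[-55,5,0,-3,1],[-95,9,0,-6,1],[-135,12,0,-9,1],[-175,15,0,-12,1],[-215,18,0,-15,1],[-255,21,0,-18,1],[-295,24,0,-21,1],[-335,27,0,-24,1],[-375,30,0,-27,1],[-415,33,0,-30,1],[-445,35,0,-30,1],[-467,36,0,-30,1],[-478,37,0,-30,1],[-478,37,0,-30,1],[-478,37,0,-30,1]]]'; python3 go.py .568 -.267 .100 30; python3 - <<'E'
from h import *
c=snap('wrist','w3.png'); print('amber top',proj(c,(.568,-.267,.145),True), foc(c))
cv2.imwrite('pics/k3.png',cv2.resize(c['image'][60:330,130:450,::-1],None,fx=2,fy=2))
E
```

```text
time: 19.35
ee_pos: [0.5688, -0.2666, 0.2597]
eef_rot: [0.5, 0.866, 0.0, -0.0]
ft_force: [0.9, 0.4, 0.1]
width: 0.0869
grip_force: 0.0
t19.4 tcp [ 0.5688 -0.2666  0.2597] yaw 30.1 shift [-1.000e-01 -9.000e-01  1.597e+02] turn 0.1 w 0.0869 g 0.0 [0.9 0.4 0.1]
amber top (np.float64(281.21578797288686), np.float64(206.29391032954086)) 325.19226210127806
```

View pics/k3.png

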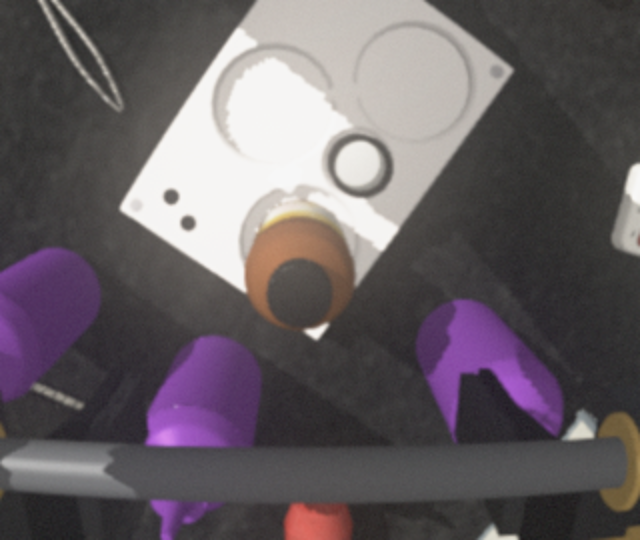

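The amber cap sits at (280,206), exactly where predicted, and the purple bottles are clear of the fingers. I'll grasp it.

```bash
python3 -m crank '[[[0,-1,25,0,1],[0,-1,60,0,1],[0,-1,95,0,1],[0,-1,120,0,1],[0,-1,140,0,1],[0,-1,152,0,1],[0,-1,158,0,1],[0,-1,160,0,1],[0,-1,160,0,1],[0,-1,160,0,-0.3],[0,-1,160,0,-0.3],[0,-1,160,0,-0.3],[0,-1,160,0,-0.3],[0,-1,160,0,-0.3],[0,-1,160,0,-0.3],[0,-1,160,0,-0.3]]]' 25; python3 -m crank '[[[0,0,-5,0,-0.3],[0,0,-20,0,-0.3],[0,0,-45,0,-0.3],[0,0,-75,0,-0.3],[0,0,-105,0,-0.3],[0,0,-130,0,-0.3],[0,0,-145,0,-0.3],[0,0,-150,0,-0.3],[0,0,-150,0,-0.3]]]';python3 go.py .5278 .130 .25 0
```

```text
time: 21.0
ee_pos: [0.5679, -0.2687, 0.1002]
eef_rot: [0.5, 0.866, 0.0, 0.0]
ft_force: [-0.3, -0.1, 0.6]
width: 0.0557
grip_force: 25.0
time: 21.9
ee_pos: [0.5678, -0.2687, 0.2502]
eef_rot: [0.5, 0.866, -0.0, 0.0]
ft_force: [-0.3, 0.1, -2.8]
width: 0.0553
grip_force: 25.0
t21.9 tcp [ 0.5678 -0.2687  0.2502] yaw 30.0 shift [3.654e+02 1.646e+02 1.000e-01] turn 30.0 w 0.0553 g 25.0 [-0.3  0.1 -2.8]
```

```bash
python3 -m crank '[[[10,4,0,1,-0.3],[32,14,0,3,-0.3],[59,27,0,6,-0.3],[87,39,0,9,-0.3],[115,52,0,12,-0.3],[143,64,0,15,-0.3],[171,77,0,18,-0.3],[199,90,0,21,-0.3],[227,102,0,24,-0.3],[255,115,0,27,-0.3],[283,128,0,30,-0.3],[308,139,0,30,-0.3],[330,149,0,30,-0.3],[347,156,0,30,-0.3],[358,161,0,30,-0.3],[364,164,0,30,-0.3],[365,164.6,0,30,-0.3],[365,164.6,0,30,-0.3]]]'; python3 -m crank '[[[0,0,25,0,-0.3],[0,0,55,0,-0.3],[0,0,85,0,-0.3],[0,0,115,0,-0.3],[0,0,138,0,-0.3],[0,0,150,0,-0.3],[0,0,157,0,-0.3],[0,0,160,0,-0.3],[0,0,160,0,-0.3],[0,0,160,0,-0.3]]]'; python3 go.py .5278 .130 .0882 0
```

```text
time: 23.7
ee_pos: [0.5282, 0.1288, 0.2497]
eef_rot: [0.708, 0.707, -0.0, -0.0]
ft_force: [0.3, -0.2, -1.4]
width: 0.0553
grip_force: 25.0
time: 24.7
ee_pos: [0.5286, 0.1298, 0.091]
eef_rot: [0.707, 0.707, 0.001, 0.0]
ft_force: [0.3, -0.1, -1.7]
width: 0.0551
grip_force: 25.0
t24.7 tcp [0.5286 0.1298 0.091 ] yaw -0.0 shift [ 0.2 -0.8  2.8] turn -0.0 w 0.0551 g 25.0 [ 0.3 -0.1 -1.7]
```

```bash
python3 -m crank '[[[0,0,1.5,0,-0.3],[0,0,3,0,-0.3],[0,0,3.5,0,-0.3],[0,0,3.5,0,-0.3]]]'; python3 -m crank '[[[0,0,0,0,0.9],[0,0,0,0,1],[0,0,0,0,1],[0,0,0,0,1],[0,0,0,0,1],[0,0,-15,0,1],[0,0,-40,0,1],[0,0,-80,0,1],[0,0,-110,0,1],[0,0,-110,0,1],[0,0,-110,0,1]]]'; python3 go.py .572 -.2045 .16 0
python3 - <<'E'
from h import *
c=load('w3.png')
# loupe top outline in crop k3: left 327,right 393,top 133,bottom 197
for u,v in((360,165),(327,165),(393,165)):print(px(c,130+u/2,60+v/2,.056,True))
# seat circle mouth centres z=.024
for n,(u,v) in dict(slim=(413,82),wide=(272,105)).items():print(n,px(c,130+u/2,60+v/2,.024,True))
E
```

```text
time: 25.1
ee_pos: [0.5286, 0.1299, 0.0876]
eef_rot: [0.707, 0.707, 0.0, 0.001]
ft_force: [-1.1, -1.1, 7.0]
width: 0.0555
grip_force: 24.9
time: 26.2
ee_pos: [0.5284, 0.1298, 0.1978]
eef_rot: [0.707, 0.707, 0.001, 0.001]
ft_force: [-1.1, -0.8, -0.2]
width: 0.0872
grip_force: 0.0
t26.2 tcp [0.5284 0.1298 0.1978] yaw -0.0 shift [-334.3   43.7   37.9] turn -0.0 w 0.0872 g 0.0 [-1.1 -0.8 -0.2]
[ 0.57097633 -0.20757052  0.056     ]
[ 0.55502725 -0.21701188  0.056     ]
[ 0.58699931 -0.19793025  0.056     ]
slim [ 0.57619006 -0.14717718  0.024     ]
wide [ 0.51000875 -0.20323458  0.024     ]
```

```bash
python3 -m crank '[[[-20,3,0,0,1],[-50,7,0,0,1],[-85,11,0,0,1],[-125,16,0,0,1],[-165,21,0,0,1],[-205,26,0,0,1],[-245,31,0,0,1],[-280,36,0,0,1],[-310,40,10,0,1],[-328,43,30,0,1],[-335,44,55,0,1],[-335,44,70,0,1],[-335,44,78,0,1],[-335,44,78,0,1],[-335,44,78,0,1]]]'; python3 go.py .572 -.2055 .028 0
python3 - <<'E'
from h import *
c=snap('wrist','w4.png'); t=snap('top','t4.png')
print('loupe pred',proj(c,(.572,-.2055,.056),True))
k=np.zeros((600,600,3),'u1');k[:400]=cv2.resize(c['image'][110:310,130:430,::-1],None,fx=2,fy=2);k[400:,:280]=cv2.resize(t['image'][195:310,110:270,::-1],(280,200));cv2.imwrite('pics/k4.png',k)
E
```

```text
time: 27.7
ee_pos: [0.5724, -0.2045, 0.1194]
eef_rot: [0.707, 0.707, 0.0, 0.0]
ft_force: [0.2, 0.0, 0.7]
width: 0.0871
grip_force: 0.0
t27.7 tcp [ 0.5724 -0.2045  0.1194] yaw 0.0 shift [-0.9 -0.5 91.4] turn 0.0 w 0.0871 g 0.0 [0.2 0.  0.7]
loupe pred (np.float64(280.9316492470043), np.float64(225.0899082063515))
```

View pics/k4.png

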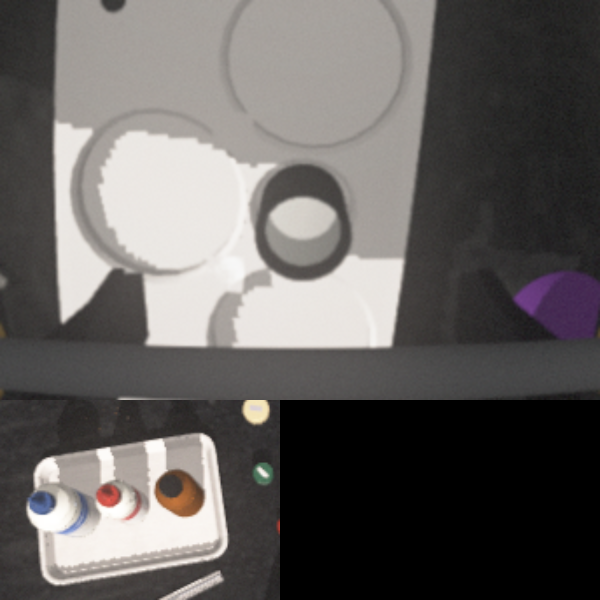

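All three bottles stand in the tray and the loupe is centred under the gripper. I'll grasp it.

```bash
python3 -m crank '[[[-1,0,20,0,1],[-1,0,45,0,1],[-1,0,65,0,1],[-1,0,80,0,1],[-1,0,87,0,1],[-1,0,91,0,1],[-1,0,91,0,1],[-1,0,91,0,-0.5],[-1,0,91,0,-0.5],[-1,0,91,0,-0.5],[-1,0,91,0,-0.5],[-1,0,91,0,-0.5],[-1,0,91,0,-0.5],[-1,0,91,0,-0.5],[-1,0,91,0,-0.5]]]' 12; python3 go.py .638 .001 .15 0
```

```text
time: 29.3
ee_pos: [0.5719, -0.2063, 0.0276]
eef_rot: [0.707, 0.707, -0.0, 0.0]
ft_force: [0.2, 0.3, -0.5]
width: 0.0355
grip_force: 12.0
t29.3 tcp [ 0.5719 -0.2063  0.0276] yaw -0.0 shift [ 207.3   66.  -122.5] turn -0.0 w 0.0355 g 12.0 [ 0.2  0.3 -0.5]
```

```bash
python3 -m crank '[[[0,0,-5,0,-0.5],[0,0,-20,0,-0.5],[0,0,-50,0,-0.5],[0,0,-85,0,-0.5],[0,0,-110,0,-0.5],[5,3,-122,0,-0.5],[20,10,-122,0,-0.5],[45,22,-122,0,-0.5],[70,35,-122,0,-0.5],[95,48,-122,0,-0.5],[115,58,-122,0,-0.5],[127,64,-122,0,-0.5],[131,66,-122,0,-0.5],[131,66,-122,0,-0.5],[131,66,-122,0,-0.5]]]'; python3 go.py .638 .001 .08 0
python3 - <<'E'
from h import *
c=snap('wrist','w5.png'); print('m40 pred',proj(c,(.638,.001,.02),True),'eye',c['eye'],'loupe rear',proj(c,(.638,-.075,.178),True))
cv2.imwrite('pics/k5.png',cv2.resize(c['image'][110:310,130:430,::-1],None,fx=2,fy=2))
E
```

```text
time: 30.8
ee_pos: [0.6375, -0.0767, 0.1492]
eef_rot: [0.708, 0.706, -0.0, 0.0]
ft_force: [0.4, -0.8, -0.3]
width: 0.0353
grip_force: 12.0
t30.8 tcp [ 0.6375 -0.0767  0.1492] yaw -0.1 shift [77.7  0.4 69.2] turn -0.1 w 0.0353 g 12.0 [ 0.4 -0.8 -0.3]
m40 pred (np.float64(281.9258171791502), np.float64(116.15999937607326)) eye [ 0.63721651 -0.00116203  0.31091022] loupe rear (np.float64(282.8536743254404), np.float64(283.4785920165889))
```

View pics/k5.png

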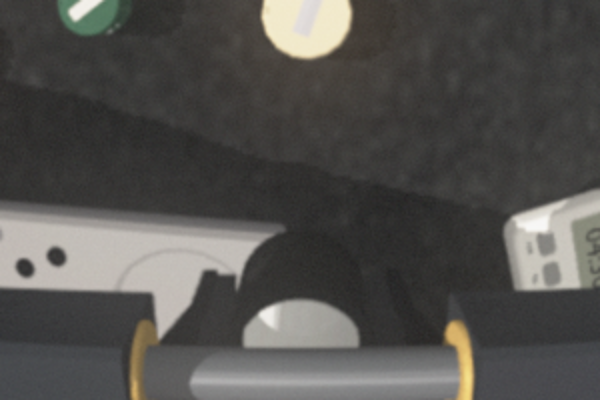

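```bash
python3 - <<'E'
from h import *
c=load('w5.png'); i=c['image'].astype(int)
m=((i[...,0]>170)&(i[...,0]-i[...,2]>15)).astype('u1'); m[200:]=0; m[:,:240]=0;m[:,330:]=0
n,l,s,ce=cv2.connectedComponentsWithStats(m); k=1+np.argmax(s[1:,4]); print(s[k],ce[k])
x,y,w,h,_=s[k]; q=(x+w/2-.5,y+h/2-.5); print(q,'m40',px(c,*q,.02,True), 'centroid',px(c,*ce[k],.02,True))
for yy in(-.0737,-.0767,-.0797): print('loupe front-bottom',yy,proj(c,(.6375,yy+.018,.1356),True))
print(px(c,281,225,.1356,True))
E
```

```text
[ 261   95   45   44 1369] [282.76406136 116.75383492]
(np.float64(283.0), np.float64(116.5)) m40 [0.63894711 0.00069572 0.02      ] centroid [6.38738856e-01 4.68607130e-04 2.00000000e-02]
loupe front-bottom -0.0737 (np.float64(281.6337607998936), np.float64(216.65623180721445))
loupe front-bottom -0.0767 (np.float64(281.6346351144441), np.float64(221.70514460850583))
loupe front-bottom -0.0797 (np.float64(281.6352859679864), np.float64(226.7031251644074))
[ 0.63713854 -0.06067396  0.1356    ]
```

```bash
python3 -m crank '[[[10,0,0,0,-0.5],[28,1,0,0,-0.5],[50,1,0,0,-0.5],[68,1.5,0,0,-0.5],[77,1.5,0,0,-0.5],[79,1.5,10,0,-0.5],[79,1.5,30,0,-0.5],[79,1.5,55,0,-0.5],[79,1.5,75,0,-0.5],[79,1.5,92,0,-0.5],[79,1.5,103,0,-0.5],[79,1.5,109,0,-0.5],[79,1.5,111,0,-0.5],[79,1.5,111,0,-0.5],[79,1.5,111,0,-0.5]]]'; python3 go.py .6388 .002 .0336 0
python3 - <<'E'
from h import *
c=snap('wrist','w6.png'); s=snap('scene','s6.png')
k=np.zeros((600,600,3),'u1');k[:400]=cv2.resize(c['image'][110:310,130:430,::-1],None,fx=2,fy=2)
x,y=map(int,proj(s,(.638,.002,.04)));k[400:]=cv2.resize(s['image'][y-25:y+25,x-75:x+75,::-1],(600,200));cv2.imwrite('pics/k6.png',k)
E
```

```text
time: 32.35
ee_pos: [0.64, 0.0037, 0.0394]
eef_rot: [0.707, 0.707, 0.0, 0.0]
ft_force: [0.0, 0.2, -0.5]
width: 0.0356
grip_force: 12.0
t32.4 tcp [0.64   0.0037 0.0394] yaw -0.0 shift [-1.7 -1.2  5.8] turn -0.0 w 0.0356 g 12.0 [ 0.   0.2 -0.5]
```

View pics/k6.png

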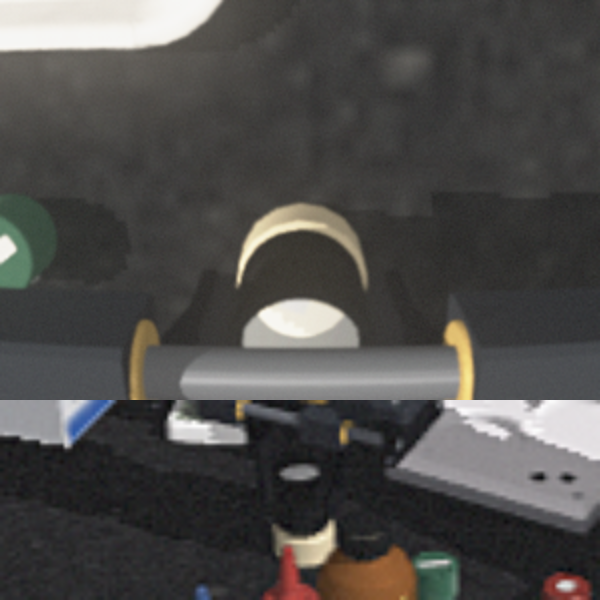

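```bash
python3 - <<'E'
from h import *
c=load('w6.png'); print(c['eye'])
for z in(0,.02): print('mount front z',z,proj(c,(.6388,.0206,z),True),'(crop row %.0f)'%((proj(c,(.6388,.0206,z),True)[1]-110)*2))
for yy in (0,.002,.004): print('loupe',yy,(proj(c,(.64,yy+.018,.0394-.0136),True)[1]-110)*2)
for row in range(205,235): print(row,c['image'][row-0,281], end=' ')
i=c['image'][225].astype(int); print('\nrow225',[(u,i[u].tolist()) for u in list(range(244,256))+list(range(304,318))])
E
```

```text
[0.63927841 0.07907614 0.20116395]
mount front z 0 (np.float64(279.6448441060091), np.float64(210.78029696374824)) (crop row 202)
mount front z 0.02 (np.float64(279.569570187516), np.float64(220.31817762137067)) (crop row 221)
loupe 0 235.54380318070463
loupe 0.002 228.90542493226127
loupe 0.004 222.22108087273324
205 [66 62 61] 206 [66 62 60] 207 [68 66 64] 208 [63 60 58] 209 [67 65 63] 210 [67 67 61] 211 [109 102  89] 212 [154 141 117] 213 [170 156 127] 214 [167 152 124] 215 [166 151 124] 216 [164 151 126] 217 [162 149 123] 218 [157 143 117] 219 [171 155 129] 220 [208 191 157] 221 [235 224 187] 222 [240 231 197] 223 [236 224 184] 224 [172 158 130] 225 [82 77 62] 226 [58 55 49] 227 [55 53 47] 228 [55 53 48] 229 [60 57 52] 230 [57 56 49] 231 [56 52 43] 232 [55 51 44] 233 [57 53 46] 234 [62 57 53] 
row225 [(244, [71, 70, 67]), (245, [71, 68, 64]), (246, [72, 71, 67]), (247, [70, 67, 65]), (248, [69, 64, 60]), (249, [73, 71, 68]), (250, [68, 65, 64]), (251, [65, 62, 60]), (252, [66, 67, 63]), (253, [68, 63, 60]), (254, [88, 84, 75]), (255, [148, 138, 117]), (304, [143, 131, 109]), (305, [129, 119, 99]), (306, [105, 98, 82]), (307, [75, 72, 63]), (308, [59, 58, 54]), (309, [55, 52, 51]), (310, [55, 52, 49]), (311, [53, 53, 54]), (312, [60, 58, 56]), (313, [56, 57, 54]), (314, [52, 48, 48]), (315, [55, 53, 53]), (316, [53, 54, 51]), (317, [56, 55, 53])]
```

The loupe and mount axes agree within about 1.5 mm. I'll lower it and release.

```bash
python3 -m crank '[[[-1.3,-0.5,2,0,-0.5],[-1.3,-0.5,4,0,-0.5],[-1.3,-0.5,5,0,-0.5],[-1.3,-0.5,6,0,-0.5],[-1.3,-0.5,6,0,-0.5]]]'; python3 go.py .6388 .002 .0336 0
```

```text
time: 32.95
ee_pos: [0.639, 0.0021, 0.0334]
eef_rot: [0.707, 0.707, -0.0, 0.0]
ft_force: [-3.7, -1.2, 7.9]
width: 0.0353
grip_force: 12.0
t33.0 tcp [0.639  0.0021 0.0334] yaw -0.0 shift [-0.1 -0.2 -0.2] turn -0.0 w 0.0353 g 12.0 [-3.7 -1.2  7.9]
```

```bash
python3 -m crank '[[[0,0,0,0,0.3],[0,0,0,0,0.6],[0,0,0,0,0.6],[0,0,0,0,0.6],[0,0,0,0,0.6],[0,0,-10,0,0.6],[0,0,-30,0,0.6],[0,0,-60,0,0.6],[0,0,-100,0,0.6],[0,0,-150,0,1],[0,0,-190,0,1],[0,0,-190,0,1],[0,0,-190,0,1]]]'; python3 go.py .5286 .1299 .2 0
python3 - <<'E'
from h import *
s=snap('scene','s7.png');t=snap('top','t7.png');c=snap('wrist','w7.png')
k=np.zeros((600,600,3),'u1')
x,y=map(int,proj(s,(.638,.002,.04)));k[:200]=cv2.resize(s['image'][y-25:y+25,x-75:x+75,::-1],(600,200))
x,y=map(int,proj(t,(.6,.002,.04)));k[200:,:300]=cv2.resize(t['image'][y-40:y+40,x-30:x+30,::-1],(300,400))
k[200:,300:]=cv2.resize(c['image'][140:340,205:355,::-1],(300,400));cv2.imwrite('pics/k7.png',k)
E
```

```text
time: 34.25
ee_pos: [0.6394, 0.0025, 0.2241]
eef_rot: [0.707, 0.707, 0.001, 0.001]
ft_force: [0.5, -0.3, -0.3]
width: 0.0859
grip_force: 0.0
t34.2 tcp [0.6394 0.0025 0.2241] yaw -0.0 shift [ 127.4 -110.9   23.8] turn -0.0 w 0.0859 g 0.0 [ 0.5 -0.3 -0.3]
```

View pics/k7.png

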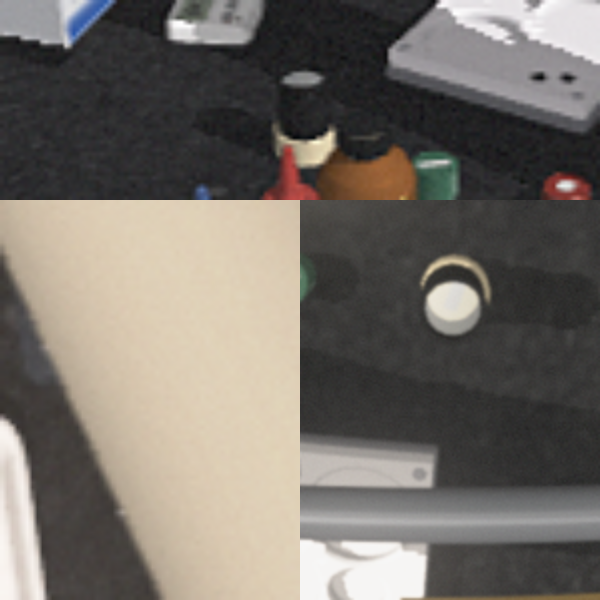

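The loupe stands upright, centred on the light 40 mm mount. Now I return the bottles in reverse order, amber first.

```bash
python3 -m crank '[[[15,-12,0,0,1],[40,-35,0,0,1],[70,-61,0,0,1],[100,-87,0,0,1],[120,-104,0,0,1],[127.4,-111,0,0,1],[127.4,-111,15,0,1],[127.4,-111,45,0,1],[127.4,-111,80,0,1],[127.4,-111,108,0,1],[127.4,-111,125,0,1],[127.4,-111,133,0,1],[127.4,-111,136,0,1],[127.4,-111,136,0,1],[127.4,-111,136,0,1]]]'; python3 -m crank '[[[0,0,0,0,-0.3],[0,0,0,0,-0.3],[0,0,0,0,-0.3],[0,0,0,0,-0.3],[0,0,0,0,-0.3],[0,0,0,0,-0.3],[0,0,0,0,-0.3]]]' 25; python3 go.py .5679 -.2687 .25 30
```

```text
time: 35.9
ee_pos: [0.5287, 0.1297, 0.0872]
eef_rot: [0.707, 0.707, 0.0, 0.0]
ft_force: [-0.4, -0.8, 0.1]
width: 0.087
grip_force: 0.0
time: 36.6
ee_pos: [0.5281, 0.1298, 0.0866]
eef_rot: [0.707, 0.707, 0.0, 0.0]
ft_force: [0.5, -0.2, 1.4]
width: 0.0555
grip_force: 24.9
t36.6 tcp [0.5281 0.1298 0.0866] yaw -0.0 shift [-398.5   40.  -163.4] turn -30.0 w 0.0555 g 24.9 [ 0.5 -0.2  1.4]
```

```bash
python3 -m crank '[[[0,0,-5,0,-0.3],[0,0,-20,0,-0.3],[0,0,-45,0,-0.3],[0,0,-75,0,-0.3],[0,0,-105,0,-0.3],[0,0,-135,0,-0.3],[0,0,-155,0,-0.3],[-10,1,-163,0,-0.3],[-32,3,-163,-3,-0.3],[-60,6,-163,-6,-0.3],[-90,9,-163,-9,-0.3],[-120,12,-163,-12,-0.3],[-150,15,-163,-15,-0.3],[-180,18,-163,-18,-0.3],[-210,21,-163,-21,-0.3],[-240,24,-163,-24,-0.3],[-270,27,-163,-27,-0.3],[-300,30,-163,-30,-0.3],[-330,33,-163,-30,-0.3],[-357,36,-163,-30,-0.3]]]'; python3 go.py .5679 -.2687 .25 30
```

```text
time: 38.6
ee_pos: [0.5629, -0.2296, 0.2491]
eef_rot: [0.501, 0.866, -0.0, -0.0]
ft_force: [1.5, -0.2, -2.0]
width: 0.0555
grip_force: 24.9
t38.6 tcp [ 0.5629 -0.2296  0.2491] yaw 29.9 shift [-36.3 -15.2  -0.9] turn -0.1 w 0.0555 g 24.9 [ 1.5 -0.2 -2. ]
```

```bash
python3 -m crank '[[[-15,-6,0,0,-0.3],[-27,-12,0,0,-0.3],[-34,-15,0,0,-0.3],[-34,-16,0,0,-0.3],[-34,-16,20,0,-0.3],[-34,-16,50,0,-0.3],[-34,-16,80,0,-0.3],[-34,-16,105,0,-0.3],[-34,-16,118,0,-0.3],[-34,-16,118,0,-0.3],[-34,-16,118,0,-0.3]]]'; python3 go.py .5679 -.2687 .0986 30
```

```text
time: 39.7
ee_pos: [0.5677, -0.2643, 0.1328]
eef_rot: [0.5, 0.866, 0.0, 0.001]
ft_force: [-0.3, 0.6, -2.2]
width: 0.0555
grip_force: 24.9
t39.7 tcp [ 0.5677 -0.2643  0.1328] yaw 30.0 shift [-3.9 -2.  34.2] turn 0.0 w 0.0555 g 24.9 [-0.3  0.6 -2.2]
```

```bash
python3 -m crank '[[[-3.9,-2,0,0,-0.3],[-3.9,-2,10,0,-0.3],[-3.9,-2,20,0,-0.3],[-3.9,-2,27,0,-0.3],[-3.9,-2,31,0,-0.3],[-3.9,-2,33,0,-0.3],[-3.9,-2,34.5,0,-0.3],[-3.9,-2,34.5,0,-0.3]]]'; python3 go.py .5679 -.2687 .0986 30
```

```text
time: 40.5
ee_pos: [0.5677, -0.2691, 0.0988]
eef_rot: [0.5, 0.866, -0.0, 0.001]
ft_force: [-4.7, 2.2, 10.8]
width: 0.0558
grip_force: 25.0
t40.5 tcp [ 0.5677 -0.2691  0.0988] yaw 30.0 shift [0.2 0.3 0.2] turn -0.0 w 0.0558 g 25.0 [-4.7  2.2 10.8]
```

```bash
python3 -m crank '[[[0,0,0,0,0.9],[0,0,0,0,1],[0,0,0,0,1],[0,0,0,0,1],[0,0,0,0,1],[0,0,-15,0,1],[0,0,-40,0,1],[0,0,-80,0,1],[0,0,-120,0,1],[0,0,-150,0,1],[0,0,-150,0,1],[0,0,-150,0,1]]]'; python3 go.py .5324 .2102 .25 0
```

```text
time: 41.7
ee_pos: [0.5675, -0.269, 0.2484]
eef_rot: [0.5, 0.866, 0.0, 0.001]
ft_force: [-0.3, 0.4, -0.7]
width: 0.0873
grip_force: 0.0
t41.7 tcp [ 0.5675 -0.269   0.2484] yaw 30.0 shift [432.7 209.1  -2.1] turn 30.0 w 0.0873 g 0.0 [-0.3  0.4 -0.7]
```

```bash
python3 -m crank '[[[18,9,-2,3,1],[50,24,-2,6,1],[86,42,-2,9,1],[122,59,-2,12,1],[158,76,-2,15,1],[194,94,-2,18,1],[230,111,-2,21,1],[266,129,-2,24,1],[302,146,-2,27,1],[338,163,-2,30,1],[374,181,-2,30,1],[402,194,-2,30,1],[422,204,-2,30,1],[432,209,-2,30,1],[432.7,209.1,-2,30,1],[432.7,209.1,-2,30,1],[432.7,209.1,-2,30,1]]]'; python3 go.py .5324 .2102 .1018 0
```

```text
time: 43.4
ee_pos: [0.5326, 0.2085, 0.2488]
eef_rot: [0.708, 0.706, -0.0, 0.0]
ft_force: [-0.1, -0.5, -0.3]
width: 0.0871
grip_force: 0.0
t43.4 tcp [0.5326 0.2085 0.2488] yaw -0.2 shift [  1.8  -0.2 147. ] turn -0.2 w 0.0871 g 0.0 [-0.1 -0.5 -0.3]
```

```bash
python3 -m crank '[[[1,0,20,0,1],[1,0,50,0,1],[1,0,85,0,1],[1,0,115,0,1],[1,0,135,0,1],[1,0,144,0,1],[1,0,147,0,1],[1,0,147,0,1],[1,0,147,0,1],[1,0,147,0,-0.4],[1,0,147,0,-0.4],[1,0,147,0,-0.4],[1,0,147,0,-0.4],[1,0,147,0,-0.4],[1,0,147,0,-0.4],[1,0,147,0,-0.4]]]' 25; python3 go.py .5778 -.1452 .25 0
```

```text
time: 45.0
ee_pos: [0.5322, 0.2113, 0.1021]
eef_rot: [0.707, 0.707, 0.0, 0.0]
ft_force: [0.7, -0.7, 0.1]
width: 0.0515
grip_force: 25.0
t45.0 tcp [0.5322 0.2113 0.1021] yaw -0.0 shift [-356.4   45.8 -147.9] turn -0.0 w 0.0515 g 25.0 [ 0.7 -0.7  0.1]
```

```bash
python3 -m crank '[[[0,0,-5,0,-0.4],[0,0,-20,0,-0.4],[0,0,-45,0,-0.4],[0,0,-75,0,-0.4],[0,0,-105,0,-0.4],[0,0,-130,0,-0.4],[0,0,-145,0,-0.4],[-10,1,-150,0,-0.4],[-32,4,-150,0,-0.4],[-60,8,-150,0,-0.4],[-90,12,-150,0,-0.4],[-120,16,-150,0,-0.4],[-150,20,-150,0,-0.4],[-180,24,-150,0,-0.4],[-210,28,-150,0,-0.4],[-240,32,-150,0,-0.4],[-270,36,-150,0,-0.4],[-300,39,-150,0,-0.4],[-325,42,-150,0,-0.4],[-343,44,-150,0,-0.4]]]'; python3 -m crank '[[[-10,1,0,0,-0.4],[-13,2,0,0,-0.4],[-13,2,0,0,-0.4],[-13,2,20,0,-0.4],[-13,2,50,0,-0.4],[-13,2,80,0,-0.4],[-13,2,105,0,-0.4],[-13,2,118,0,-0.4],[-13,2,118,0,-0.4],[-13,2,118,0,-0.4]]]'; python3 go.py .5778 -.1443 .114 0
```

```text
time: 47.0
ee_pos: [0.5751, -0.1347, 0.2509]
eef_rot: [0.708, 0.706, -0.001, -0.001]
ft_force: [-0.2, 0.3, -3.5]
width: 0.0514
grip_force: 25.0
time: 48.0
ee_pos: [0.5786, -0.1442, 0.1352]
eef_rot: [0.707, 0.707, 0.0, 0.0]
ft_force: [0.0, -0.5, -1.9]
width: 0.0513
grip_force: 25.0
t48.0 tcp [ 0.5786 -0.1442  0.1352] yaw 0.0 shift [-0.1 -0.9 21.2] turn 0.0 w 0.0513 g 25.0 [ 0.  -0.5 -1.9]
```

```bash
python3 -m crank '[[[0,-1,8,0,-0.4],[0,-1,14,0,-0.4],[0,-1,18,0,-0.4],[0,-1,20,0,-0.4],[0,-1,21.5,0,-0.4],[0,-1,21.5,0,-0.4]]]';python3 -m crank '[[[0,0,0,0,0.9],[0,0,0,0,1],[0,0,0,0,1],[0,0,0,0,1],[0,0,0,0,1],[0,0,-15,0,1],[0,0,-40,0,1],[0,0,-80,0,1],[0,0,-120,0,1],[0,0,-170,0,1],[0,0,-175,0,1],[0,0,-175,0,1]]]'; python3 go.py .5366 .2911 .29 0
```

```text
time: 48.6
ee_pos: [0.5775, -0.1448, 0.1142]
eef_rot: [0.707, 0.707, 0.0, 0.001]
ft_force: [-4.1, 0.2, 10.6]
width: 0.0513
grip_force: 25.0
time: 49.8
ee_pos: [0.5778, -0.1447, 0.2902]
eef_rot: [0.707, 0.707, 0.001, 0.002]
ft_force: [0.1, 0.7, 0.2]
width: 0.0868
grip_force: 0.0
t49.8 tcp [ 0.5778 -0.1447  0.2902] yaw -0.0 shift [435.8 -41.3  -0.5] turn -0.0 w 0.0868 g 0.0 [0.1 0.7 0.2]
```

```bash
python3 -m crank '[[[18,-2,0,0,1],[50,-5,0,0,1],[88,-9,0,0,1],[128,-13,0,0,1],[168,-16,0,0,1],[208,-20,0,0,1],[248,-24,0,0,1],[288,-28,0,0,1],[328,-32,0,0,1],[368,-35,0,0,1],[400,-38,0,0,1],[424,-40,0,0,1],[435,-41,0,0,1],[435.8,-41.3,0,0,1],[435.8,-41.3,0,0,1],[435.8,-41.3,0,0,1]]]'; python3 -m crank '[[[0,0,20,0,1],[0,0,50,0,1],[0,0,85,0,1],[0,0,115,0,1],[0,0,140,0,1],[0,0,154,0,1],[0,0,160,0,1],[0,0,162,0,1],[0,0,162,0,1],[0,0,162,0,-0.2],[0,0,162,0,-0.2],[0,0,162,0,-0.2],[0,0,162,0,-0.2],[0,0,162,0,-0.2],[0,0,162,0,-0.2]]]' 30; python3 go.py .5122 -.1972 .34 0
```

```text
time: 51.4
ee_pos: [0.5364, 0.2894, 0.2873]
eef_rot: [0.708, 0.706, -0.0, 0.0]
ft_force: [0.2, -1.0, 0.1]
width: 0.0872
grip_force: 0.0
time: 52.9
ee_pos: [0.5361, 0.2911, 0.1258]
eef_rot: [0.707, 0.707, 0.0, 0.0]
ft_force: [0.7, -0.4, 2.8]
width: 0.0636
grip_force: 30.0
t52.9 tcp [0.5361 0.2911 0.1258] yaw -0.0 shift [-488.3  -23.5 -214.3] turn -0.0 w 0.0636 g 30.0 [ 0.7 -0.4  2.8]
```

```bash
python3 -m crank '[[[0,0,-5,0,-0.2],[0,0,-15,0,-0.2],[0,0,-35,0,-0.2],[0,0,-60,0,-0.2],[0,0,-90,0,-0.2],[0,0,-120,0,-0.2],[0,0,-150,0,-0.2],[0,0,-180,0,-0.2],[0,0,-205,0,-0.2],[0,0,-214,0,-0.2],[-10,0,-214,0,-0.2],[-30,-1,-214,0,-0.2],[-55,-3,-214,0,-0.2],[-85,-4,-214,0,-0.2],[-115,-6,-214,0,-0.2],[-145,-7,-214,0,-0.2],[-175,-8,-214,0,-0.2],[-205,-10,-214,0,-0.2],[-235,-11,-214,0,-0.2],[-265,-13,-214,0,-0.2]]]'; python3 -m crank '[[[-30,-1,0,0,-0.2],[-60,-3,0,0,-0.2],[-90,-4,0,0,-0.2],[-120,-6,0,0,-0.2],[-150,-7,0,0,-0.2],[-175,-8,0,0,-0.2],[-197,-9,0,0,-0.2],[-213,-10,0,0,-0.2],[-221,-10,0,0,-0.2],[-223,-10.5,0,0,-0.2],[-223,-10.5,0,0,-0.2],[-223,-10.5,0,0,-0.2],[-223,-10.5,0,0,-0.2]]]'; python3 go.py .5122 -.1972 .1378 0
```

```text
time: 54.9
ee_pos: [0.5217, 0.0238, 0.3378]
eef_rot: [0.708, 0.707, -0.001, -0.001]
ft_force: [1.0, 0.2, -4.1]
width: 0.0632
grip_force: 30.0
time: 56.2
ee_pos: [0.5124, -0.1959, 0.3397]
eef_rot: [0.707, 0.707, 0.0, 0.0]
ft_force: [-0.3, -0.2, -3.9]
width: 0.0633
grip_force: 30.0
t56.2 tcp [ 0.5124 -0.1959  0.3397] yaw 0.1 shift [ -1.3  -0.3 201.9] turn 0.1 w 0.0633 g 30.0 [-0.3 -0.2 -3.9]
```

```bash
python3 -m crank '[[[0,0,20,0,-0.2],[0,0,45,0,-0.2],[0,0,75,0,-0.2],[0,0,105,0,-0.2],[0,0,135,0,-0.2],[0,0,160,0,-0.2],[0,0,174,0,-0.2],[0,0,180,0,-0.2],[0,0,180,0,-0.2],[0,0,180,0,-0.2]]]'; python3 go.py .5122 -.1972 .1378 0
```

```text
time: 57.2
ee_pos: [0.5129, -0.197, 0.1608]
eef_rot: [0.707, 0.707, 0.0, 0.001]
ft_force: [0.7, -1.0, -3.1]
width: 0.0637
grip_force: 30.0
t57.2 tcp [ 0.5129 -0.197   0.1608] yaw -0.0 shift [-0.2 -0.8 23. ] turn -0.0 w 0.0637 g 30.0 [ 0.7 -1.  -3.1]
```

```bash
python3 -m crank '[[[0,-1,8,0,-0.2],[0,-1,14,0,-0.2],[0,-1,18,0,-0.2],[0,-1,21,0,-0.2],[0,-1,23,0,-0.2],[0,-1,23,0,-0.2]]]';python3 -m crank '[[[0,0,0,0,0.9],[0,0,0,0,1],[0,0,0,0,1],[0,0,0,0,1],[0,0,0,0,1],[0,0,-15,0,1],[0,0,-40,0,1],[0,0,-80,0,1],[0,0,-120,0,1],[0,0,-160,0,1],[-20,-20,-180,0,1],[-50,-50,-190,0,1],[-80,-80,-190,0,1],[-80,-110,-190,0,1],[-80,-110,-190,0,1],[-80,-110,-190,0,1]]]'; python3 go.py .5366 .2911 .29 0; python3 - <<'E'
from h import *
s=snap('scene','s9.png')
t=snap('top','t9.png')
k=np.zeros((600,800,3),'u1')
k[:,:]=cv2.resize(s['image'][100:250,180:380,::-1],(800,600));k[400:,560:]=cv2.resize(t['image'][180:270,240:400,::-1],(240,200))
cv2.imwrite('pics/k9.png',k)
E
```

```text
time: 57.8
ee_pos: [0.5112, -0.197, 0.1381]
eef_rot: [0.707, 0.707, -0.0, 0.0]
ft_force: [-6.7, 2.2, 11.9]
width: 0.0631
grip_force: 30.0
time: 59.4
ee_pos: [0.4011, -0.2768, 0.3278]
eef_rot: [0.707, 0.707, 0.0, 0.001]
ft_force: [0.2, 0.1, -0.3]
width: 0.0872
grip_force: 0.0
t59.4 tcp [ 0.4011 -0.2768  0.3278] yaw -0.1 shift [568.1 134.9  37.3] turn -0.1 w 0.0872 g 0.0 [ 0.2  0.1 -0.3]
```

View pics/k9.png

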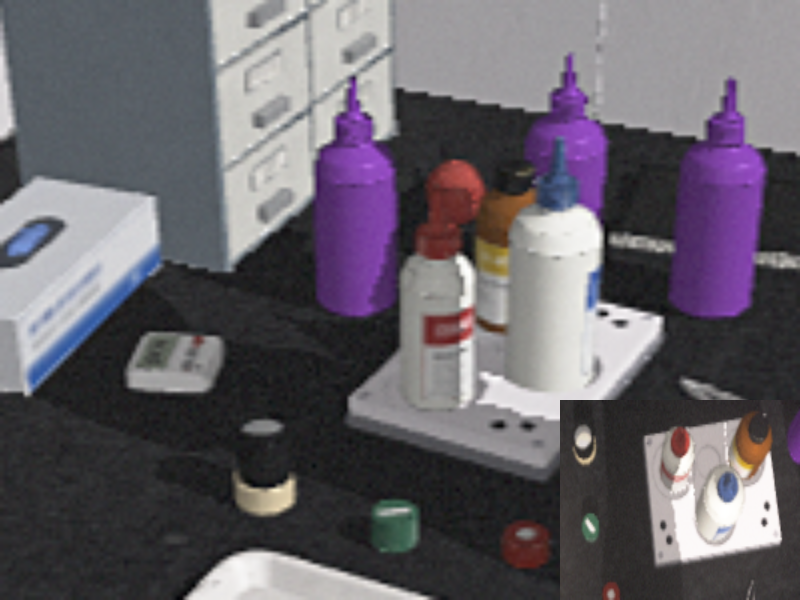

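All three bottles stand upright in their own seats, the loupe is on the large mount at (264,465), and the green and red mounts haven't moved. I'm handing it in.

```bash
python3 -c "
from bench import r
print(r.close_job())"
```

```text
the job is handed in; nothing more can be done
None
```

I handed the job in at about 59 s: the final picture shows the loupe upright and centred on the 40 mm mount, all three bottles upright in their own seats and the two small mounts where they were; the hand-in gave no verdict.

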